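Shut the equipment case and lock its quarter-turn fastener

ROBOT

A 7-joint arm with a two-finger parallel gripper is mounted at the origin on a cart in front of the work surface, level with it; the furniture and walls round the work are solid. World frame = base frame: x ahead of the robot, y to its left, z up, the work surface at z = 0. Lengths are in m, angles in rad, forces in N, time in s.
With the tool pointing down it reaches from about 0.35 to 0.9 m from the base axis. Payload 8.1 kg.
Tool frame: the origin (TCP) lies at the very end of the fingers, on their centre line; the grasp point (between the pads) lies 19 mm behind it (grasp_offset is the distance from the TCP to the grasp point, in m); z points along the fingers, y is the line along which they close (so a half turn about z gives the same grasp; the last joint's range is limited). The gripper opens to 92 mm and grips with 3 to 60 N. Pads are 19 mm wide; open, the fingers measure 130 mm over their backs; the gripper's body (75 mm by 190 mm) begins 47 mm behind the grasp point.
Start: joints at [-1.224, 0.434, 0.025, 1.573, -0.012, 1.134, -0.075], TCP at [0.272, 0.563, 0.227] pointing down, gripper open.
Joint ranges: [-2.62, 2.62], [-0.44, 2.09], [-1.27, 1.32], [0.08, 2.57], [-1.32, 4.46], [0.12, 2], [-2.74, 2.74]. Speed limits (rad/s): [2.22, 2.22, 3.01, 3.01, 3.14, 3.14, 3.14].

INTERFACE

Orientations are given as a rotation vector (axis times angle).
In Python, from cell import observe, get_image, camera_params, sign_off, silhouettes, grasp_offset gives the robot as it stands. The module is installed in compiled form; this text tells all that it offers.
- The arm moves only by the tool jog_arm, never from a script. Its argument "motion" is a list that holds one entry, the list of rows, each a list of 7 numbers: the shift along the tool's x, y, z in m, then the turn, a rotation vector about the tool's x, y, z in rad, then the closure, from -1 (fully open) to 1 (shut), so that 0 is half open. In form: [[[dx, dy, dz, wx, wy, wz, hand], ...]]. A call has 1 to 10 rows; each row is the pose to reach, as a shift and turn from the pose commanded when the call began, along the tool's axes at that moment; what a row does not reach only later rows make up. A row lasts 1/12 s, in which the tool goes at most 41.7 mm and 7.16 degrees, less where a joint would pass 70% of its speed; a pose out of reach is approached as far as the arm can. A call with a gripper value outside its range is refused whole. The fingers move at their own pace and stop on an object; "force" is the grip in N (left out, the last holds). Time passes only in rows, so rows that repeat a pose let the fingers close. It gives the time, the measured TCP pose, the force, the opening and the grip force at its end, in the units of the state.
- observe(): the state, without advancing time (a new reading comes with each control period).
- get_image(name): name is "scene" or "top" or "wrist"; returns the picture (480x640x3 uint8, red, green, blue); there is no depth.
- camera_params(name): a dict with "vertical_fov" (degrees; the focal length in pixels is half the picture's height over the tangent of half this angle, whatever the lens; pixels are square), "cx", "cy" (the principal point, pixels), "T" (4x4, takes a point from camera to world coordinates). Camera axes: x right, y down, z forward; pixel columns grow to the right and rows downward; lengths in m; the calibration is good to about 2 mm. The wrist camera is an equidistant fisheye: a pixel r from the principal point sees the ray r / f radians off the axis. A picture is of the moment at which its call begins: read the wrist's pose just before it. camera_params takes no time and is no camera call; for the wrist camera it gives the pose at the moment of the call.
- sign_off(): hands the job in; it is judged then, once.
Trained networks look in the newest picture that a camera, given by its name, has taken for a name from the list of things; names that differ only in an ending like _2 or _b are one class to them, and where a whole thing is asked for, a point or a joint stands for the part that bears it (a point fixed in the world has none). Each returns a list of dicts, best first, with "p" (0 to 1); they miss things now and then, are a little off and sometimes report something else, mostly with a low value. They report only what shows in the picture. A call takes as long as a camera call.
- silhouettes(query, camera): "mask" (480x640 bool, what is visible of it) and "pixel" ([column, row] in pixels, amid what is visible of it).
The state is a dict: "clock": time; "joints": joint angles; "dq": joint speeds; "joint_efforts": joint torques, N m; "position": TCP position; "ee_rot": TCP orientation; "force": force on the tool from outside, world axes, zero at the start; "ft_torque": the same for the moment, N m; "width": opening from 0.0 (shut) to 1.0 (fully open); "gripper_force": force on a finger pad.
Only numpy, scipy, OpenCV 4.12 (cv2) and the standard library are available. Lean on these libraries where they do the work, as an engineer would, in place of code of your own. Each camera call takes 0.05 s, during which the arm holds its last target. There are 200 camera calls.

TASK

The access panel of the grey equipment case stands ajar. Push the panel down until it lies fully shut on the case, then set a fingertip in the slot of the round quarter-turn fastener and turn it clockwise, seen from above, until it reaches its stop and the panel is locked. Only push with the fingers: lift nothing, do not pull the panel further open, and leave the tape measure, the glue stick and the stamp where they stand.

Things in the scene. Friction and masses are not known exactly. Their poses are not given: they have to be found in the camera images.
- case: Grey case fixed to the desk, 220 (x) x 240 (y) x 70 mm high; place and yaw vary. Origin: centre of its underside; x points from front edge to hinge side, z up. Panel hinge: along y at x = +110, z = 70 mm. The panel is an 8 mm plate (top 78 mm up when shut) that overhangs 2 mm.
- panel (a joint): Opening of the panel, rad: 0 = fully shut, grows as the front edge rises (at most 0.9); starts at 0.15 to 0.32. The hinge is stiff and stays where it is left; 1 to 2 N down near the front edge moves it. The panel's collar and fastener tip with it.
- panel_edge (a point): Point on the panel's top face, on the bare strip between front edge and collar (about 25 mm wide here), 12 mm behind the case's front face. At case x = -98, y = 0, z = 78 mm when shut; moves with the panel.
- fastener (a joint): Turn of the fastener, rad: 0 = unlocked, slot along the case's x; grows clockwise seen from above to a firm stop at 1.571 = locked, slot along y. Starts at 0 to 0.3, unlocked below 0.6. No spring; about 0.12 N m of friction (4 N at 32 mm). Turn it only with the panel shut: a tongue under the panel then goes beneath a catch at the front rim; turned earlier, it jams.
- slot (a point): Centre of the slot floor, on the fastener's axis; turns with it. The fastener is a round steel head, radius 51.5 mm, top level with its collar. A straight slot 36 mm wide, 15 mm deep runs right across it between two half-moon blocks; its length is this point's x axis, both ends alike. z: out of the panel. Panel shut: at case x = -25, y = 0, z = 81 mm.
- collar (a point): Centre of the top of the fixed black collar round the fastener: outer radius 60, inner radius 52.5 mm, 18 mm high. Panel shut: at case x = -25, y = 0, z = 96 mm. Its inner wall closes both ends of the slot. Moves with the panel.
- tape_measure: Bystander, loose: yellow pocket tape measure standing on the desk beside the case, 60 x 64 x 57 mm high. Origin: centre of its underside.
- glue_stick: Bystander, loose: upright white glue stick with a red cap, 32 mm across, 104 mm high. Origin: centre of its underside.
- rubber_stamp: Bystander, loose: upright wooden hand stamp, 22 mm across, 61 mm high. Origin: centre of its underside.

How it is judged:
On the way, in this order (a step that is already met when the one before it is completed fails the run):
1. the panel is pushed fully shut with the fastener still unlocked (value of joint panel below 0.025 rad and value of joint fastener below 0.6 rad), for 0.1 s.
2. the fastener is turned to its stop with the panel shut (value of joint panel below 0.025 rad and value of joint fastener above 1.45 rad), for 0.2 s.
At the end, for the whole second after the job is handed in: The panel is shut (within 0.025 rad) and the fastener stands at its locked stop (turned beyond 1.45 of 1.571 rad); the tape measure, glue stick and stamp stand upright within 20 mm of where they stood (all of step 2 and distance of each of tape_measure, glue_stick, rubber_stamp from where it was at the start of the episode below 0.02 m and angle between each of tape_measure, glue_stick, rubber_stamp's own z axis and vertical below 0.2 rad); the robot touches nothing.
It fails at once if the panel is lifted or pulled further open (beyond 0.42 rad) (value of joint panel above 0.42 rad).
It fails at once if a bystander (tape measure, glue stick, stamp) is moved or lifted by more than 20 mm, or tipped (distance of any of tape_measure, glue_stick, rubber_stamp from where it was at the start of the episode above 0.02 m or angle between any of tape_measure, glue_stick, rubber_stamp's own z axis and vertical above 0.3 rad).
It also fails if it takes over 42 s, if anything falls off the work surface, if the arm or the gripper's body presses on something with over 40 N, if the wrist force passes 120 N, or if a joint passes its speed limit or range.

## Working session

There is one attempt and no reset: what is moved stays moved. The work goes in short steps, Python scripts to look and compute and a tool call to move; the robot and the scene stay as the last step left them, time stands still between calls to the robot, and variables do not carry over. Pictures are saved under pics/ and viewed, at most 10 in all, crops included, and the job is handed in when it is done.

Besides the shell and the picture viewer there is one more tool, called after "Emit:" in YAML: its name, and indented under it one key for each argument. jog_arm: Moves the arm, as the interface text tells. Its arguments: {"type":"object","properties":{"motion":{"type":"array"},"force":{"type":"number"}},"required":["motion"]}

```bash
mkdir -p pics
cat > h.py <<'E'
import numpy as np, cv2
from cell import *
from scipy.spatial.transform import Rotation as R
def K(c):
    p=camera_params(c); f=240/np.tan(np.radians(p['vertical_fov'])/2); return f,p['cx'],p['cy'],np.array(p['T'])
def ray(c,px):
    f,cx,cy,T=K(c); d=np.array([(px[0]-cx)/f,(px[1]-cy)/f,1.]); 
    if c=='wrist':
        r=np.hypot(d[0],d[1]); d=np.array([*(d[:2]/r*np.sin(r)),np.cos(r)]) if r>1e-9 else np.array([0,0,1.])
    return T[:3,3],T[:3,:3]@d
def onz(c,px,z):
    o,d=ray(c,px); return o+d*(z-o[2])/d[2]
def proj(c,P):
    f,cx,cy,T=K(c); q=(np.atleast_2d(P)-T[:3,3])@T[:3,:3]; return np.c_[cx+f*q[:,0]/q[:,2],cy+f*q[:,1]/q[:,2]]
E
python3 - <<'E'
from h import *
s=observe();print({k:np.round(v,3) for k,v in s.items()})
a=get_image('scene');b=get_image('top')
for n,i in(('s0',a),('t0',b)): cv2.imwrite(f'pics/{n}.png',i[:,:,::-1])
for q in['case','panel','fastener','collar','tape_measure','glue_stick','rubber_stamp']:
  for c in['scene','top']:
    for r in silhouettes(q,c)[:1]: print(q,c,round(r['p'],2),r['pixel'],r['mask'].sum())
print(camera_params('top'),camera_params('scene'))
E
```

```text
{'clock': np.float64(0.0), 'joints': array([-1.224,  0.435,  0.025,  1.574, -0.012,  1.134, -0.075]), 'dq': array([-0.001,  0.001,  0.001,  0.001, -0.001, -0.001, -0.   ]), 'joint_efforts': array([ 1.0000e-03, -6.6787e+01,  9.8500e-01, -3.1445e+01, -6.1000e-02,
        4.3000e-02,  0.0000e+00]), 'position': array([0.272, 0.562, 0.226]), 'ee_rot': array([-7.010e-01, -3.062e+00,  2.000e-03]), 'force': array([ 0.273, -0.647,  0.364]), 'ft_torque': array([-0.018,  0.016,  0.03 ]), 'gripper_force': np.float64(0.0), 'width': np.float64(1.0)}
case top 0.82 [339.9, 229.8] 16325
panel scene 0.64 [341.6, 232.9] 6893
panel top 0.75 [335.6, 226.1] 16217
fastener top 0.78 [336.4, 235.6] 2634
collar scene 0.67 [344.4, 227.1] 6976
collar top 0.98 [336.6, 228.3] 16424
tape_measure scene 0.85 [234.9, 249.8] 706
tape_measure top 0.86 [237.2, 261.6] 531
glue_stick scene 0.73 [425.6, 300.0] 1112
glue_stick top 0.57 [438.6, 261.7] 395
rubber_stamp scene 0.65 [441.4, 268.1] 247
rubber_stamp top 0.57 [233.3, 261.7] 492
{'vertical_fov': 51.127503981874995, 'cx': 317.6371100341805, 'cy': 230.0053065956905, 'T': array([[ 0.02176131, -0.99881607,  0.04350753,  0.5483917 ],
       [-0.99963511, -0.02104133,  0.01693844, -0.13738846],
       [-0.01600293, -0.04386026, -0.9989095 ,  1.00938318],
       [ 0.        ,  0.        ,  0.        ,  1.        ]])} {'vertical_fov': 54.62734067018893, 'cx': 315.99389894782325, 'cy': 241.92311843939194, 'T': array([[ 0.50676953, -0.53194218,  0.67839676, -0.01529872],
       [-0.86183154, -0.29365683,  0.41353605, -0.47647596],
       [-0.02076143, -0.79423119, -0.60726088,  0.5938716 ],
       [ 0.        ,  0.        ,  0.        ,  1.        ]])}
```

View pics/t0.png

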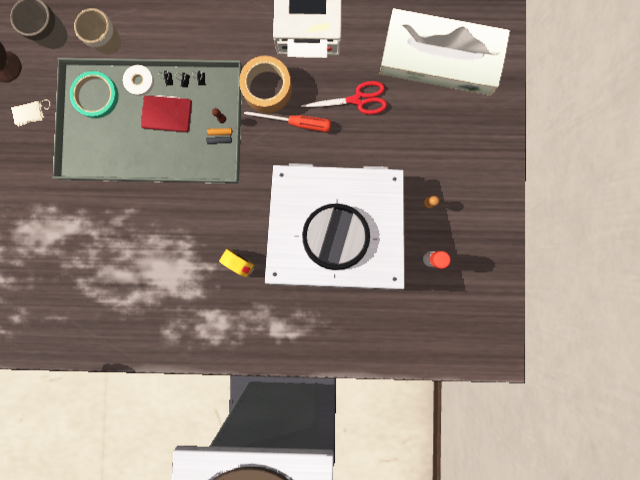

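View pics/s0.png

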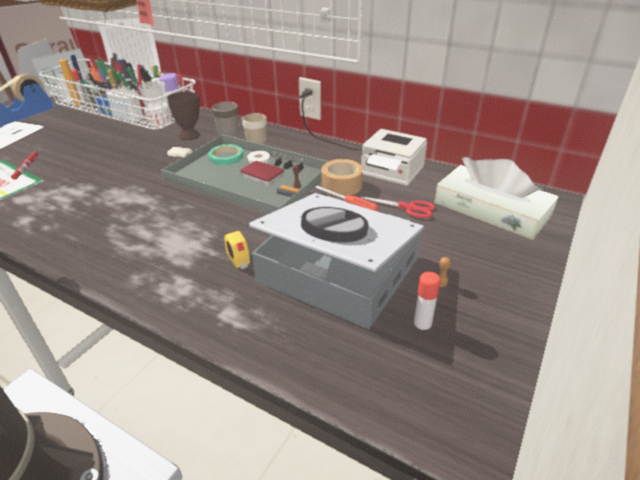

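The top view shows the case with its front edge towards the robot: panel corners at about (272,166), (404,170), (404,289) and (265,283), and the fastener at (336,237) with its slot turned slightly clockwise. The tape measure is at (236,262), the glue stick at (439,260) and the stamp at (432,201). The scene view confirms the panel is ajar, with its left front corner at (253,227).

```bash
cat > fit.py <<'E'
from h import *
from scipy.optimize import least_squares
def pan(p,q):  # q: case-frame coords with panel shut -> world
    x,y,yaw,a=p; q=np.atleast_2d(q)-[.11,0,.07]
    q=R.from_rotvec([0,a,0]).apply(q)+[.11,0,.07]
    return R.from_rotvec([0,0,yaw]).apply(q)+[x,y,0]
E
cat > f1.py <<'E'
from fit import *
t=cv2.imread('pics/t0.png');s=cv2.imread('pics/s0.png')
def sub(im,p): return cv2.cornerSubPix(cv2.cvtColor(im,6),np.float32(p).reshape(-1,1,2),(4,4),(-1,-1),(3,50,.01)).reshape(-1,2)
tp=sub(t,[(265,283),(404,289)]); sp=sub(s,[(253,227),(377,259)])
print(tp,sp)
# collar ellipse centre in top: dark pixels
m=(cv2.cvtColor(t,6)<60).astype(np.uint8); m[:195]=0;m[275:]=0;m[:,:295]=0;m[:,378:]=0
c=max(cv2.findContours(m,0,1)[0],key=cv2.contourArea); e=cv2.fitEllipse(cv2.convexHull(c)); print(e)
F=[[-.112,.122,.078],[-.112,-.122,.078]]; C=[[-.025,0,.096]]
sc=[(-0.112,.122,.078),(-.112,-.122,.078)]
th=np.linspace(0,6.28,40)
ring=np.c_[-.025+.06*np.cos(th),.06*np.sin(th),0*th+.096]
def res(p):
    pr=proj('top',pan(p,ring)).astype(np.float32)
    return np.r_[(proj('top',pan(p,F))-tp).ravel(),(pr[:-1].mean(0)-e[0])*1.5,(proj('scene',pan(p,sc))-sp).ravel()]
r=least_squares(res,[.55,-.16,0,.2],loss='soft_l1')
p=r.x;print(p,r.fun.round(1));np.save('p.npy',p)
print('front z',pan(p,[-.098,0,.078]),'slot shut',pan([*p[:3],0],[-.025,0,.081]), 'edge shut',pan([*p[:3],0],[-.098,0,.078]))
for n,px,z in(('tape',(236,262),.057),('glue',(441,260),.104),('stamp',(433,201),.061)): print(n,onz('top',px,z))
for im,c in((t,'top'),(s,'scene')):
    for q in(F+[[.112,-.122,.078],[.112,.122,.078]],ring):
        cv2.polylines(im,[np.int32(proj(c,pan(p,q)).round())],True,(0,0,255),1)
cv2.imwrite('pics/ov.png',np.hstack([cv2.resize(t[150:310,240:430],None,fx=2,fy=2),cv2.resize(s[150:310,230:430],None,fx=2,fy=2)]))
# slot angle via black walls? rectify panel top at z=.096 frame
N=240;g=np.linspace(-.06,.06,N);U,V=np.meshgrid(-g,-g) # image right=-y, up=+x
P=pan(p,np.c_[-.025+V.ravel(),U.ravel(),0*U.ravel()+.096])
uv=proj('top',P).astype(np.float32).reshape(N,N,2)
cv2.imwrite('pics/rect.png',cv2.remap(cv2.imread('pics/t0.png'),uv[...,0],uv[...,1],cv2.INTER_CUBIC))
E
python3 f1.py; python3 -c "
import cv2,numpy as np
a=cv2.imread('pics/ov.png');b=cv2.imread('pics/rect.png');c=np.zeros((600,800,3),np.uint8);c[:320,:780]=a;c[330:570,:240]=b;cv2.imwrite('pics/v1.png',c)"
```

```text
[[264.50867 282.65308]
 [403.5258  288.24292]] [[253. 227.]
 [377. 259.]]
((335.95245361328125, 236.31166076660156), (65.70492553710938, 66.57421112060547), 106.20903015136719)
[ 0.59259469 -0.15400684  0.00436904  0.23321965] [ 0.5  2.6  1.2 -0.4 -0.7 -0.2 -4.9 -1.7  0.  10.6]
front z [[ 0.50207555 -0.15440232  0.12585455]] slot shut [[ 0.56759493 -0.15411607  0.081     ]] edge shut [[ 0.49459562 -0.154435    0.078     ]]
tape [0.52577504 0.03252401 0.057     ]
glue [ 0.53861869 -0.34458755  0.104     ]
stamp [ 0.64915476 -0.33814107  0.061     ]
```

View pics/v1.png

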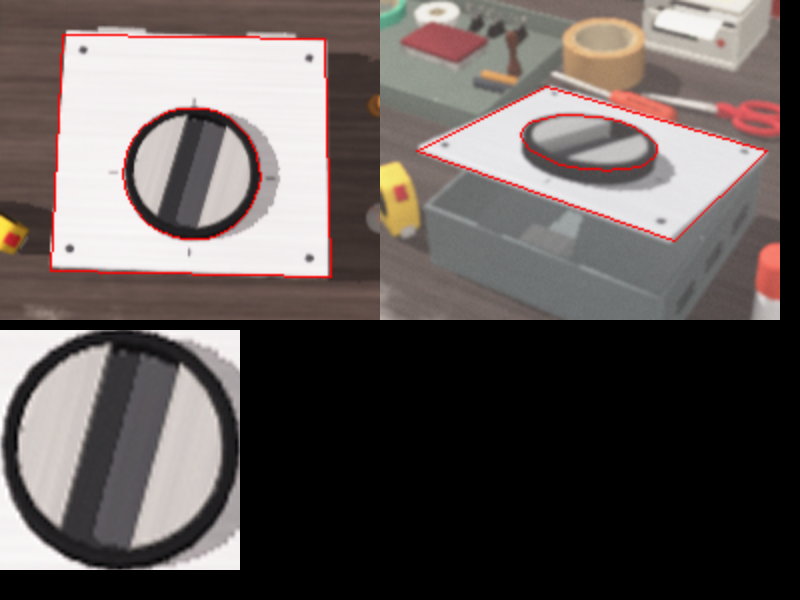

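The fitted outline matches the picture: the case sits at (0.593, -0.154) with yaw near 0, the panel is open about 0.23 rad, and the slot is turned about 0.25 rad clockwise. My plan is to half-open the hand and push down on the front strip with both fingertips. Then I'll put both fingertips along the slot and turn the wrist about the fastener's axis.

Emit:
jog_arm:
  motion:
    - [[-0.25,-0.27,0.0,0,0,0.6,0],[-0.25,-0.27,0.0,0,0,0.6,0],[-0.25,-0.27,0.0,0,0,1.2,0],[-0.25,-0.27,0.0,0,0,1.2,0],[-0.25,-0.27,0.0,0,0,1.2,0],[-0.25,-0.27,0.0,0,0,1.2,0],[-0.25,-0.27,0.0,0,0,1.2,0],[-0.25,-0.27,0.0,0,0,1.2,0],[-0.25,-0.27,0.0,0,0,1.2,0],[-0.25,-0.27,0.0,0,0,1.2,0]]

```text
clock: 1.63
position: [0.3813, 0.2041, 0.2271]
ee_rot: [2.323, 2.113, -0.0]
force: [-0.3, 0.3, 0.1]
width: 0.503
gripper_force: 0.0
```

```bash
cat >> h.py <<'E'
def go(tgt,yaw):
    s=observe(); Rt=R.from_rotvec(s['ee_rot']); y=Rt.as_matrix()[:,1]
    a=np.arctan2(y[1],y[0]); d=(a-yaw)
    print('pos',s['position'].round(4),'yaw',round(np.degrees(a),1),'tilt',Rt.as_matrix()[:,2].round(3),'F',np.round(s['force'],1),'w',s['width'],'q',s['joints'].round(2),'t',s['clock'])
    print('shift',Rt.inv().apply(np.array(tgt)-s['position']).round(4),'wz',round(d,3))
E
python3 -c "
from h import *
go([.496,-.154,.17],-np.pi/2)"
```

```text
pos [0.3813 0.2041 0.2271] yaw -5.4 tilt [ 0.001 -0.001 -1.   ] F [-0.3  0.3  0.1] w 0.503297767745235 q [-0.95  0.11  0.37  2.04 -0.05  1.   -0.65] t 1.6333
shift [-0.3456  0.148   0.0576] wz 1.476
```

Emit:
jog_arm:
  motion:
    - [[-0.346,0.148,0.02,0,0,1.476,0],[-0.346,0.148,0.02,0,0,1.476,0],[-0.346,0.148,0.02,0,0,1.476,0],[-0.346,0.148,0.02,0,0,1.476,0],[-0.346,0.148,0.02,0,0,1.476,0],[-0.346,0.148,0.02,0,0,1.476,0],[-0.346,0.148,0.02,0,0,1.476,0],[-0.346,0.148,0.02,0,0,1.476,0],[-0.346,0.148,0.02,0,0,1.476,0],[-0.346,0.148,0.02,0,0,1.476,0]]

```text
clock: 2.47
position: [0.5006, -0.1547, 0.2075]
ee_rot: [3.116, 0.354, 0.004]
force: [-0.1, -0.3, -0.2]
width: 0.499
gripper_force: 0.0
```

```bash
python3 -c "
from h import *
go([.496,-.154,.15],-np.pi/2)"
```

```text
pos [ 0.5006 -0.1547  0.2075] yaw -77.0 tilt [ 0.003 -0.005 -1.   ] F [-0.1 -0.3 -0.2] w 0.49885166298434025 q [-0.41  0.35  0.8   1.89 -0.29  1.02 -0.83] t 2.4667
shift [-0.0044 -0.002   0.0575] wz 0.227
```

Emit:
jog_arm:
  motion:
    - [[-0.002,-0.002,0.04,0,0,0.227,0],[-0.002,-0.002,0.055,0,0,0.227,0],[-0.002,-0.002,0.055,0,0,0.227,0],[-0.002,-0.002,0.055,0,0,0.227,0],[-0.002,-0.002,0.055,0,0,0.227,0]]

```text
clock: 2.88
position: [0.498, -0.1444, 0.1528]
ee_rot: [3.141, 0.029, 0.002]
force: [0.3, -0.9, 1.0]
width: 0.497
gripper_force: 0.0
```

```bash
python3 -c "
from h import *
go([.496,-.154,.077],-np.pi/2)"
```

```text
pos [ 0.498  -0.1444  0.1528] yaw -88.9 tilt [ 0.001 -0.    -1.   ] F [ 0.3 -0.9  1. ] w 0.49655769516741155 q [-0.42  0.42  0.81  1.97 -0.39  0.91 -0.96] t 2.8833
shift [-0.0023  0.0096  0.0758] wz 0.019
```

Emit:
jog_arm:
  motion:
    - [[-0.002,0.005,0.015,0,0,0,0],[-0.002,0.005,0.03,0,0,0,0],[-0.002,0.005,0.04,0,0,0,0],[-0.002,0.005,0.05,0,0,0,0],[-0.002,0.005,0.06,0,0,0,0],[-0.002,0.005,0.068,0,0,0,0],[-0.002,0.005,0.072,0,0,0,0],[-0.002,0.005,0.074,0,0,0,0]]

```text
clock: 3.55
position: [0.4954, -0.149, 0.0779]
ee_rot: [-3.141, -0.024, 0.0]
force: [-9.6, 5.0, 36.2]
width: 0.499
gripper_force: 18.5
```

```bash
python3 -c "
from h import *
go([.496,-.154,.077],-np.pi/2)
im=get_image('scene');cv2.imwrite('pics/s2.png',im[130:330,200:460,::-1].repeat(2,0).repeat(2,1))"
```

```text
pos [ 0.4954 -0.149   0.0779] yaw -89.1 tilt [-0.     0.001 -1.   ] F [-9.6  5.  36.2] w 0.49862032892534225 q [-0.33  0.53  0.72  2.04 -0.5   0.76 -0.85] t 3.55
shift [0.0005 0.005  0.0009] wz 0.015
```

View pics/s2.png

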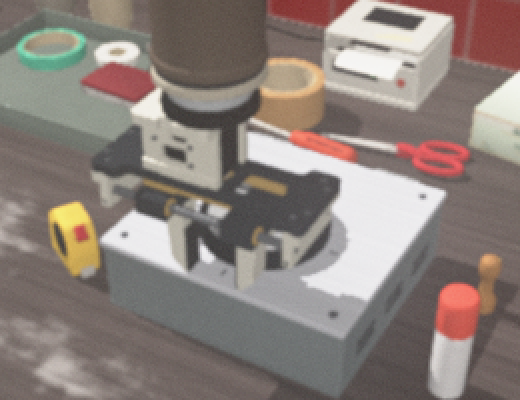

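The panel now lies shut (TCP at 0.078, 36 N). I'll hold briefly, lift, and line the hand up over the slot.

Emit:
jog_arm:
  motion:
    - [[-0.002,0.005,0.0,0,0,0,0],[0,0,-0.03,0,0,0,0],[0,0,-0.06,0,0,0,0],[0,0,-0.07,0,0,-0.3,0],[0.07,0.005,-0.07,0,0,-1.3,0],[0.07,0.005,-0.07,0,0,-1.3,0],[0.07,0.005,-0.07,0,0,-1.3,0],[0.07,0.005,-0.07,0,0,-1.3,0],[0.07,0.005,-0.07,0,0,-1.3,0],[0.07,0.005,-0.07,0,0,-1.3,0]]

```text
clock: 4.43
position: [0.5657, -0.1532, 0.1478]
ee_rot: [2.831, 1.361, 0.0]
force: [0.2, -0.7, -0.0]
width: 0.5
gripper_force: 0.0
```

Emit:
jog_arm:
  motion:
    - [[0,0,0,0,0,-0.6,0],[0,0,0,0,0,-0.6,0],[0,0,0,0,0,-0.6,0],[0,0,0,0,0,-0.6,0],[0,0,0,0,0,-0.6,0],[0,0,0,0,0,-0.6,0]]

```text
clock: 4.93
position: [0.5656, -0.1534, 0.148]
ee_rot: [2.305, 2.135, 0.001]
force: [-0.2, 0.2, 0.9]
width: 0.495
gripper_force: 0.0
```

```bash
python3 -c "
from h import *
go([.5676,-.154,.12],-.245)
im=get_image('wrist');cv2.imwrite('pics/w3.png',im[:,:,::-1])
im=get_image('top');cv2.imwrite('pics/t3.png',im[140:320,220:460,::-1].repeat(3,0).repeat(3,1))"
```

```text
pos [ 0.5656 -0.1534  0.148 ] yaw -4.4 tilt [ 0.001  0.    -1.   ] F [-0.2  0.2  0.9] w 0.4951603853141366 q [-0.09  0.46  0.38  1.79 -0.21  0.93  0.29] t 4.9333
shift [-0.0004  0.0021  0.028 ] wz 0.168
```

View pics/w3.png

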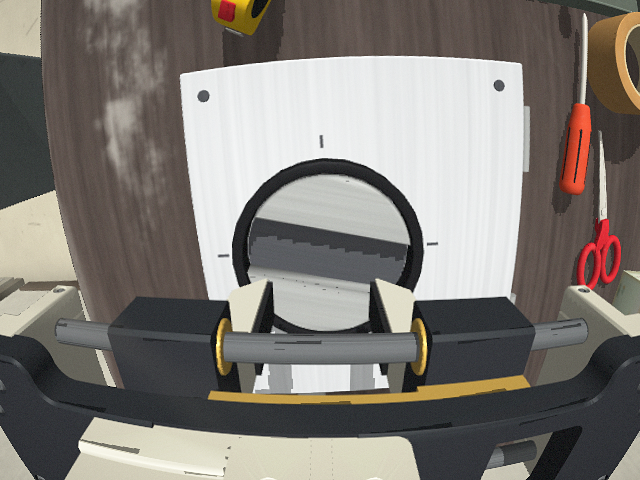

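The wrist view shows the slot running from about (250,243) to (407,268), tilted about 10° from the hand's axis. I'll check its line against the estimate.

```bash
python3 -c "
from h import *
for a,b in (((258,217),(407,244)),((247,268),(402,292))):
  A,B=onz('wrist',a,.096)[:2],onz('wrist',b,.096)[:2]
  d=(B-A)/np.linalg.norm(B-A); n=np.array([-d[1],d[0]])
  print(A,B,np.degrees(np.arctan2(d[1],d[0])),'offset of est centre',n@(np.array([.5676,-.154])-A))
"
```

```text
[ 0.53192593 -0.12184731] [ 0.61980662 -0.14628791] -15.541838507053352 offset of est centre -0.0214184451375899
[ 0.52047409 -0.15361091] [ 0.61647798 -0.17860695] -14.593798501846114 offset of est centre 0.011497523530643625
```

```bash
python3 -c "
from h import *
f,cx,cy,T=K('wrist')
def pw(P):
  q=(P-T[:3,3])@T[:3,:3]; rr=np.hypot(q[:,0],q[:,1]); th=np.arctan2(rr,q[:,2]); return np.c_[cx+f*th*q[:,0]/rr,cy+f*th*q[:,1]/rr]
im=cv2.resize(cv2.imread('pics/w3.png')[140:340,210:440],None,fx=3,fy=3)
t=np.linspace(0,2*np.pi,80)
def dr(P,c): cv2.polylines(im,[np.int32((pw(P)-[210,140])*3)],False,c,1)
C=np.array([.5676,-.154,.096])
for r in(.06,.0525): dr(C+np.c_[r*np.cos(t),r*np.sin(t),0*t],(0,0,255))
d=np.array([np.cos(-.26),np.sin(-.26),0]);n=np.array([-d[1],d[0],0]);u=np.linspace(-.048,.048,20)[:,None]
for o in(-.018,.018): dr(C+u*d+o*n,(0,255,0))
cv2.imwrite('pics/w4.png',im)"
```

```text
(no output)
```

View pics/w4.png

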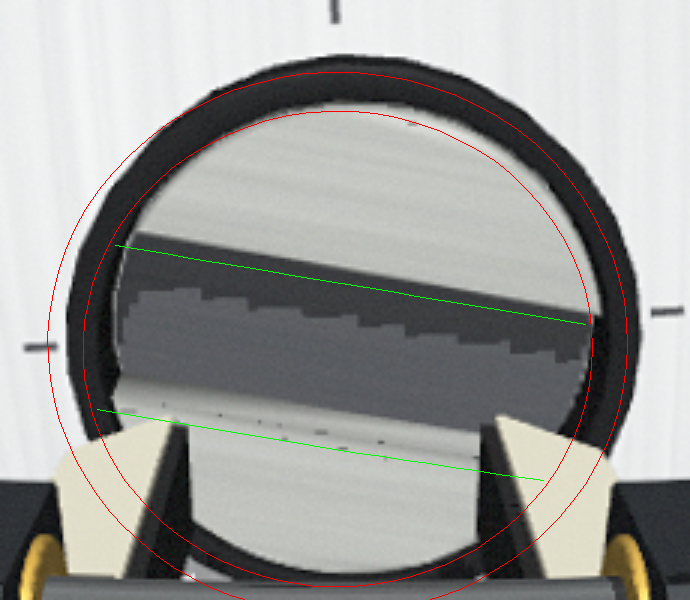

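The slot is empty and its angle is confirmed. The wrist camera puts the axis about 3 mm towards +x/+y of the top camera's fit, so I'll aim between them at (0.5695, -0.152).

Emit:
jog_arm:
  motion:
    - [[0.002,0.004,0.0,0,0,0.1,0],[0.002,0.004,0.01,0,0,0.185,0],[0.002,0.004,0.02,0,0,0.185,0],[0.002,0.004,0.03,0,0,0.185,0],[0.002,0.004,0.04,0,0,0.185,0],[0.002,0.004,0.046,0,0,0.185,0],[0.002,0.004,0.052,0,0,0.185,0],[0.002,0.004,0.057,0,0,0.185,0],[0.002,0.004,0.062,0,0,0.185,0],[0.002,0.004,0.062,0,0,0.185,0]]

```text
clock: 5.87
position: [0.5691, -0.1514, 0.0848]
ee_rot: [-2.496, -1.907, 0.001]
force: [-0.2, -0.2, -0.0]
width: 0.501
gripper_force: 0.0
```

```bash
python3 -c "
from h import *
go([.5695,-.152,.085],-.26)"
```

```text
pos [ 0.5691 -0.1514  0.0848] yaw -15.2 tilt [-0.001  0.    -1.   ] F [-0.2 -0.2 -0. ] w 0.5010478327413143 q [-0.1   0.55  0.39  1.84 -0.28  0.81  0.16] t 5.8667
shift [-0.0004  0.0005 -0.0002] wz -0.006
```

Emit:
jog_arm:
  motion:
    - [[0,0,0,0,0,0.1,0],[0,0,0,0,0,0.2,0],[0,0,0,0,0,0.3,0],[0,0,0,0,0,0.4,0],[0,0,0,0,0,0.5,0],[0,0,0,0,0,0.6,0],[0,0,0,0,0,0.7,0],[0,0,0,0,0,0.8,0],[0,0,0,0,0,0.9,0],[0,0,0,0,0,1.0,0]]

```text
clock: 6.7
position: [0.5691, -0.152, 0.0859]
ee_rot: [3.106, 0.469, -0.001]
force: [-2.5, -1.2, 0.6]
width: 0.499
gripper_force: 1.9
```

```bash
python3 -c "
from h import *
go([.5695,-.152,.085],-np.pi/2)
s=observe();print(s['ft_torque'],s['dq'].round(2))"
```

```text
pos [ 0.5691 -0.152   0.0859] yaw -72.8 tilt [-0. -0. -1.] F [-2.5 -1.2  0.6] w 0.49921006897587483 q [-0.28  0.6   0.67  1.85 -0.49  0.85 -0.64] t 6.7
shift [0.0004 0.0001 0.0009] wz 0.3
[-0.39614463  0.593276    0.14699834] [-0.2   0.09  0.33  0.01 -0.26  0.08 -0.95]
```

Emit:
jog_arm:
  motion:
    - [[0,0,0,0,0,0.1,0],[0,0,0,0,0,0.2,0],[0,0,0,0,0,0.28,0],[0,0,0,0,0,0.36,0],[0,0,0,0,0,0.42,0],[0,0,0,0,0,0.46,0],[0,0,0,0,0,0.46,0]]

```text
clock: 7.28
position: [0.5697, -0.1517, 0.0859]
ee_rot: [3.131, -0.246, 0.001]
force: [-1.2, -1.4, -0.0]
width: 0.496
gripper_force: 0.8
```

```bash
python3 -c "
from h import *
go([.5695,-.152,.085],-np.pi/2)
s=observe();print(s['ft_torque'],s['dq'].round(2))"
```

```text
pos [ 0.5697 -0.1517  0.0859] yaw -99.0 tilt [ 0.    -0.001 -1.   ] F [-1.2 -1.4 -0. ] w 0.49605607264362334 q [-0.36  0.64  0.8   1.86 -0.59  0.89 -1.  ] t 7.2833
shift [-0.0002  0.0003  0.0009] wz -0.157
[-0.17936988  0.22039973  0.0249364 ] [ 0.01 -0.   -0.02  0.    0.01 -0.    0.06]
```

Emit:
jog_arm:
  motion:
    - [[0,0,0,0,0,0.04,0],[0,0,0,0,0,0.08,0],[0,0,0,0,0,0.11,0],[0,0,0,0,0,0.13,0],[0,0,0,0,0,0.13,0]]

```text
clock: 7.7
position: [0.5699, -0.1516, 0.0859]
ee_rot: [3.109, -0.444, 0.001]
force: [0.3, -2.1, -0.0]
width: 0.496
gripper_force: 16.3
```

```bash
python3 -c "
from h import *
go([.5695,-.152,.085],-np.pi/2)
s=observe();print(s['ft_torque'],s['dq'].round(2))"
```

```text
pos [ 0.5699 -0.1516  0.0859] yaw -106.2 tilt [ 0.    -0.001 -1.   ] F [ 0.3 -2.1 -0. ] w 0.49620118497460847 q [-0.38  0.66  0.83  1.86 -0.61  0.9  -1.1 ] t 7.7
shift [-0.0003  0.0005  0.0009] wz -0.283
[-0.55554368  0.11497072  1.32809019] [ 0.   -0.   -0.01  0.    0.01 -0.    0.03]
```

The torque has jumped to 1.3 N m, so the fastener is against its stop. I'll back off to mid-slot, lift clear and check.

Emit:
jog_arm:
  motion:
    - [[0,0,0,0,0,-0.1,0],[0,0,0,0,0,-0.2,0],[0,0,0,0,0,-0.27,0],[0,0,0,0,0,-0.27,0],[0,0,-0.03,0,0,-0.27,0],[0,0,-0.07,0,0,-0.27,0],[0,0,-0.11,0,0,-0.27,0],[-0.04,0,-0.14,0,0,-0.27,0],[-0.08,0,-0.14,0,0,-0.27,0],[-0.12,0,-0.14,0,0,-0.27,0]]

```text
clock: 8.53
position: [0.4578, -0.1191, 0.2268]
ee_rot: [-3.141, 0.029, -0.004]
force: [-0.7, 1.1, 1.0]
width: 0.496
gripper_force: 0.0
```

Emit:
jog_arm:
  motion:
    - [[-0.03,0,0,0,0,0,0],[-0.06,0,0,0,0,0,0],[-0.06,0,0,0,0,0,0],[-0.06,0,0,0,0,0,0]]

```text
clock: 8.87
position: [0.3967, -0.1169, 0.2259]
ee_rot: [-3.137, 0.026, -0.002]
force: [1.3, 0.5, 1.0]
width: 0.498
gripper_force: 0.0
```

```bash
python3 -c "
from h import *
go([.5695,-.152,.085],-np.pi/2)
a=get_image('top')[150:300,210:460,::-1];b=get_image('scene')[150:330,200:460,::-1]
c=np.zeros((330,260,3),np.uint8);c[:150,:250]=a;c[150:]=b
w=get_image('wrist')[:,:,::-1]
cv2.imwrite('pics/e.png',np.hstack([cv2.resize(c,(400,508)),cv2.resize(w,(400,508))]))"
```

```text
pos [ 0.3967 -0.1169  0.2259] yaw -91.0 tilt [ 0.001  0.004 -1.   ] F [1.3 0.5 1. ] w 0.4975920341469158 q [-0.77  0.08  1.04  2.11 -0.09  1.   -1.28] t 8.8667
shift [0.1732 0.0328 0.1409] wz -0.017
```

View pics/e.png

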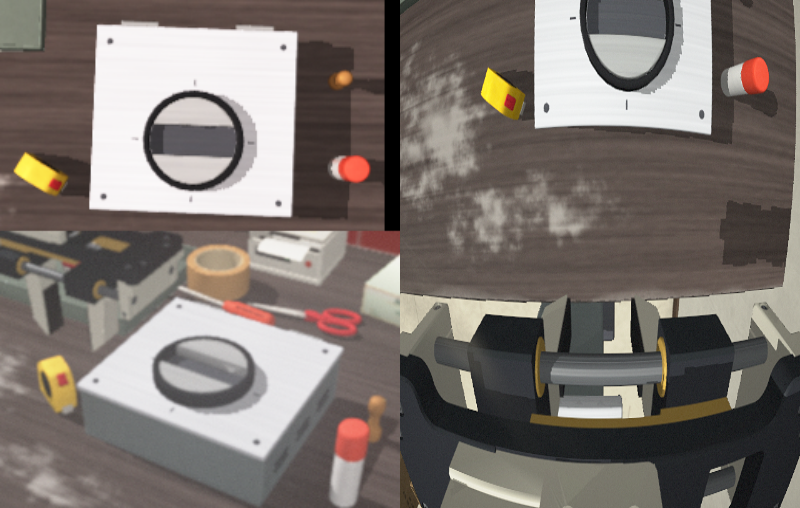

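The panel is flat on the case and the slot now lies along y, at its stop. The tape measure, glue stick and stamp stand where they were, and the hand is clear of everything.

```bash
python3 -c "
from cell import *
print(sign_off())"
```

```text
the job is handed in; nothing more can be done
None
```

The panel is pushed shut and the fastener is turned to its locked stop, with the tape measure, glue stick and stamp left untouched; I handed the job in at about 9 s of the 42 s allowed, and no verdict was returned.

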